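# Check a grind gauge on the comparator stand

## Task

Bring the bevelled aluminium grind-gauge block to the dial-gauge stand and lay it flat on the stand's table in front of the gauge tip, bevelled end first. Then slide it along the table under the gauge head, so that the tip rides up the bevel onto the block, until it sits squarely in the corner, with its end against the end stop and its long side against the side fence. Finish while still holding it pressed gently but definitely against both stops at once for the reading; do not let go, do not ram the stops, keep the block and the robot off the gauge head, and leave the other things on the bench where they are.

Things in the scene. Friction and masses are not known exactly. Their poses are not given: they have to be found in the camera images.
- grind_gauge: grind gauge: flat aluminium bar, 140 long (x) x 44 wide (y) x 16 mm high (z), about 0.26 kg, two dark shallow channels along its top. Origin: centre of its underside, z up; starts flat on the bench. The +x end (nose) has a 30 degree bevel on its upper edge: upright for the lowest 9 mm, then sloping back over 12 mm of length to full height. The -x end (tail) is square.
- gauge_block_corner (a point): lower corner of the grind gauge's nose on its +y side (70, 22, 0 mm in the block's frame); it goes to nest_corner. Axes as the block's.
- stand: dial-gauge stand, fixed: grey base with a ground steel table, top 22 mm above the bench. Origin on the bench under the table, x away from the robot toward the column, y left, z up. Table from x = -96 to 104, y = -59 to 59 mm; 22 mm thick column, 197 mm high, at x = 88, y = 0. Place and yaw vary.
- nest_corner (a point): the corner where the two stops' faces meet, on the table top (35, 24, 22 mm in the stand's frame); axes as the stand's. A seated block lies at x < 0 and y < 0 of it, parallel to it.
- end_stop: end stop: dark steel bar, 12 mm (x) x 36 mm (y) x 12 mm high, screwed to the table. Origin at the table top in the middle of its stop face, which looks to the stand's -x. Rigid. The steel is ground and oiled (friction of the block on table and stops about 0.25); still keep the block light on the table while pressing.
- side_fence: side fence: dark steel bar on the left of the nest, 70 mm (x) x 14 mm (y) x 12 mm high, rigid. Origin at the table top in the middle of its stop face, which looks to the stand's -y. It covers only the 70 mm next to the corner, so the rear half of a seated block is free on both sides for the fingers.
- gauge_head: dial gauge and its arm, fixed; its frame is the stand's. They stand over the table from x = 3 mm to the column, within 37 mm of y = 0. The lowest fixed part (stem) is 36 mm above the table; the 59 mm dial faces -x, its front at x = 3 mm, top 153 mm above the bench. The needle turns as the tip rises.
- gauge_tip (a point): lowest point of the 6 mm ball tip of the gauge's sprung spindle; at (15, 2) mm in the stand's frame, 20 mm short of the end stop and over the middle of a seated block; at rest 11 mm above the table, 5 mm lower than the top of the block.
- gauge_spindle (a joint): rise of the gauge's tip in m: 0 at rest, 0.005 with the block under it, at most 0.012. A spring pushes it down with about 1 N.
- cork: cork, 26 mm wide, 25 mm high, bystander; origin at the centre of its underside
- dropper_1: brown dropper bottle, 33 x 94 mm high, bystander; origin at the centre of its underside
- dropper_3: brown dropper bottle, 39 x 112 mm high, bystander; origin at the centre of its underside
- beaker_50: small glass beaker, 46 x 52 x 60 mm high, bystander; origin at the centre of its underside
- label_tape: roll of tape lying flat, 66 mm wide, 19 mm high, bystander; origin at the centre of its underside
- petri_dish: flat glass dish, 65 mm wide, 17 mm high, bystander; origin at the centre of its underside
- dark_tin_1: dark round tin, 51 mm wide, 48 mm high, bystander; origin at the centre of its underside
- funnel: white funnel standing on its mouth, 58 mm wide, 62 mm high, bystander; origin at the centre of its underside

How it is judged (in metres and radians):
On the way:
1. the block lies flat on the stand's table, nose still in front of the gauge tip (tip not raised) (angle between grind_gauge's own z axis and vertical below 0.06 rad and x of gauge_block_corner in the frame of nest_corner between -0.12 and -0.016 m and y of gauge_block_corner in the frame of nest_corner between -0.06 and 0.03 m and z of gauge_block_corner in the frame of nest_corner between -0.004 and 0.005 m and contact force between grind_gauge and stand above 0.2 N and value of joint gauge_spindle below 0.001 m and angle between the x axis of grind_gauge and the x axis of stand, either way round below 0.3 rad), for 0.1 s.
At the end, for the whole second after the job is handed in: For the last second fingers hold the block in the corner: 1 to 25 N on the end stop and 1 to 25 N on the side fence at once, nose corner within 4 mm of the nest corner, square within 0.04 rad, flat on the table within 0.06 rad, at rest, gauge tip raised 4 to 6.5 mm (x of gauge_block_corner in the frame of nest_corner between -0.004 and 0.003 m and y of gauge_block_corner in the frame of nest_corner between -0.004 and 0.003 m and z of gauge_block_corner in the frame of nest_corner between -0.003 and 0.004 m and angle between grind_gauge's own z axis and vertical below 0.06 rad and angle between the x axis of grind_gauge and the x axis of stand, either way round below 0.04 rad and value of joint gauge_spindle between 0.004 and 0.0065 m and contact force between grind_gauge and end_stop between 1 and 25 N and contact force between grind_gauge and side_fence between 1 and 25 N and contact force between the fingers and grind_gauge above 1 N and linear speed of grind_gauge below 0.01 m/s); the arm keeps its last pose, push and grip.
It fails at once if the block rammed against a stop (over 40 N) (contact force between grind_gauge and end_stop above 40 N or contact force between grind_gauge and side_fence above 40 N).
It fails at once if the gauge head touched by the block or the robot (over 4 N) (contact force between any of the arm, the fingers, grind_gauge and gauge_head above 4 N).
It fails at once if another thing on the bench moved more than 3 cm (distance of any of cork, dropper_1, dropper_3, beaker_50, label_tape, dark_tin_1, funnel, petri_dish from where it was at the start of the episode above 0.03 m).
It also fails if it takes over 72 s, if anything falls off the work surface, if the arm or the gripper's body presses on something with over 40 N, if the wrist force passes 120 N, or if a joint passes its speed limit or range.

## Robot

A 6-joint arm with a two-finger parallel gripper is mounted at the origin on a cart in front of the work surface, level with it; the furniture and walls round the work are solid. World frame = base frame: x ahead of the robot, y to its left, z up, the work surface at z = 0. Lengths are in m, angles in degrees, forces in N, time in s.
With the tool pointing down it reaches from about 0.325 to 0.775 m from the base axis. Payload 9.3 kg.
Tool frame: the origin (TCP) lies midway between the tips of the shut fingers; the grasp point (between the pads) lies 19 mm behind it; z points along the fingers, y is the line along which they close (so a half turn about z gives the same grasp; the last joint's range is limited). The gripper opens to 85 mm and grips with 20 to 120 N. Pads are 22 mm wide; open, the fingers measure 114 mm over their backs; the gripper's body (76 mm by 85 mm) begins 54 mm behind the grasp point. The pads swing forward as they close: fully open they stand 13 mm farther back than shut.
Start: joints at [63.048, 14.817, 1.232, 76.415, 0, 81.257], TCP at [0.172, 0.522, 0.203] pointing down, gripper open.
Joint ranges: [-174.27, 174.27], [-52.1, 104.24], [-59.71, 78.15], [-110.17, 111.67], [-87.03, 83.33], [-180, 180]. Speed limits (degrees/s): [127.2, 127.2, 159.86, 180, 180, 180].

## Interface

Orientations are given as a 3x3 rotation matrix whose columns are the frame's x, y, z axes.
In Python, from rig import ctrl, viewer gives the robot as it stands.
- The arm moves only by the tool send_rows, never from a script. Its argument "motion" is text: rows parted by semicolons, each of 5 numbers parted by spaces: the opening, from 0 (shut) to 1 (fully open), then the shift along the tool's x, y, z in units of 30 mm (1.0 is 30 mm), then the turn about the tool's z in rad. A call has 1 to 12 rows; each row shifts and turns the commanded pose from where the row before left it, along the tool's axes as they then stand; what a row does not reach is not made up. A row lasts 1/10 s, in which the tool goes at most 50 mm and 8.59 degrees, less where a joint would pass 70% of its speed; a pose out of reach is approached as far as the arm can. A call is refused whole if a number of a shift passes 1 or a number of a turn 0.15, either way. A call with a gripper value outside its range is refused whole. The fingers move at their own pace and stop on an object; the grip force is fixed at half the most. Time passes only in rows, so rows that do not move let the fingers close. It gives the time, the measured TCP pose, the force, the opening and the grip force at its end, in the units of the state.
- ctrl.sense(): the state, without advancing time (a new reading comes with each control period).
- viewer.grab_frame(name): name is "side" or "top" or "wrist"; returns the picture (420x560x3 uint8, red, green, blue); there is no depth.
- viewer.camera_params(name): a dict with "mtx" (3x3 intrinsics, pixels), "k1" (the pictures are not rectified: a ray, as slopes to the right and down, at radius r is drawn at 1 + k1 r^2 times it, then the intrinsics apply), "R" (3x3) and "t" (3): a world point X has camera coordinates R X + t. Camera axes: x right, y down, z forward; pixel columns grow to the right and rows downward; lengths in m; the calibration is good to about 2 mm. A picture is of the moment at which its call begins: read the wrist's pose just before it. camera_params takes no time and is no camera call; for the wrist camera it gives the pose at the moment of the call.
- ctrl.finish_job(): hands the job in; it is judged then, once.
The state is a dict: "time_s": time; "joint_positions": joint angles; "joint_vel": joint speeds; "effort": joint torques, N m; "tcp_pos": TCP position; "tcp_rot": TCP orientation; "contact_force": force on the tool from outside, world axes, zero at the start; "wrist_torque": the same for the moment, N m; "finger_gap": finger opening in m; "finger_force": force on a finger pad.
Only numpy, scipy, OpenCV 4.12 (cv2) and the standard library are available. Lean on these libraries where they do the work, as an engineer would, in place of code of your own. Each camera call takes 0.05 s, during which the arm holds its last target. There are 200 camera calls.

## Working session

There is one attempt and no reset: what is moved stays moved. The work goes in short steps, Python scripts to look and compute and a tool call to move; the robot and the scene stay as the last step left them, time stands still between calls to the robot, and variables do not carry over. Pictures are saved under pics/ and viewed, at most 10 in all, crops included, and the job is handed in when it is done.

Besides the shell and the picture viewer there is one more tool, called as a command line: name --argument value ..., lists and objects as JSON in quotes. send_rows: Moves the arm, as the interface text tells. Its arguments: {"type":"object","properties":{"motion":{"type":"string"}},"required":["motion"]}

```bash
mkdir -p pics
python3 - <<'E'
from rig import ctrl, viewer
import cv2, numpy as np
for n in ("top","side"):
    im=viewer.grab_frame(n); cv2.imwrite(f"pics/{n}0.png",im[:,:,::-1])
    p=viewer.camera_params(n); print(n,{k:np.round(v,3).tolist() for k,v in p.items()})
s=ctrl.sense(); print(s['tcp_pos'],np.round(s['tcp_rot'],3).tolist(),s['contact_force'],s['finger_gap'])
E
```

```text
top {'mtx': [[421.104, 0.0, 278.981], [0.0, 421.104, 204.523], [0.0, 0.0, 1.0]], 'k1': 0.024, 'R': [[-0.135, -0.991, -0.001], [-0.967, 0.132, -0.218], [0.216, -0.028, -0.976]], 't': [0.099, 0.512, 0.937]}
side {'mtx': [[515.175, 0.0, 281.449], [0.0, 515.175, 215.44], [0.0, 0.0, 1.0]], 'k1': -0.035, 'R': [[-0.914, -0.405, 0.01], [-0.277, 0.605, -0.747], [0.296, -0.685, -0.665]], 't': [0.521, 0.163, 1.459]}
[0.17174099 0.52219682 0.20231383] [[-0.95, 0.312, -0.001], [0.312, 0.95, -0.001], [0.0, -0.001, -1.0]] [-0.24541035  0.27166401  0.37543365] 0.08549420770327706
```

View pics/top0.png

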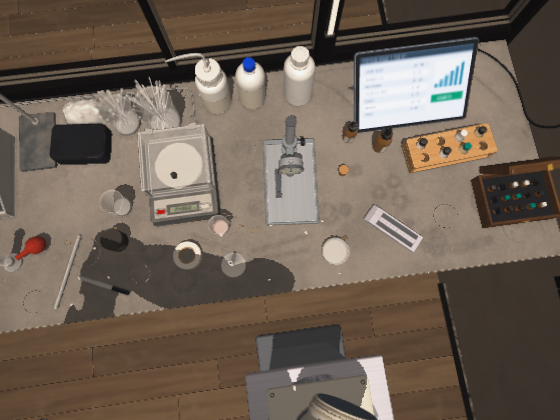

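View pics/side0.png

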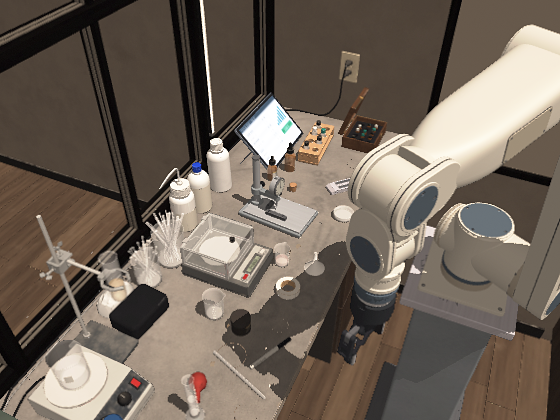

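The top view shows the stand around (291,180), the block around (393,228) with its channels visible, the cork at (343,170), and a dish at (335,250). I'll enlarge this area.

```bash
cat > h.py <<'E'
from rig import ctrl, viewer
import cv2, numpy as np
def ray2plane(p,uv,z):
    uv=np.atleast_2d(np.array(uv,float)); K=p['mtx']; d=(uv-[K[0,2],K[1,2]])/[K[0,0],K[1,1]]
    x=d.copy()
    for _ in range(20): x=d/(1+p['k1']*(x**2).sum(1,keepdims=True))
    R=np.array(p['R']);t=np.array(p['t']); c=-R.T@t
    w=np.c_[x,np.ones(len(x))]@R
    return c+w*((z-c[2])/w[:,2])[:,None]
def proj(p,X):
    X=np.atleast_2d(np.array(X,float)); c=X@np.array(p['R']).T+p['t']; x=c[:,:2]/c[:,2:]
    x=x*(1+p['k1']*(x**2).sum(1,keepdims=True)); K=p['mtx']; return x*[K[0,0],K[1,1]]+[K[0,2],K[1,2]]
E
python3 - <<'E'
from h import *
im=cv2.imread("pics/top0.png")
c=im[120:270,250:450]
cv2.imwrite("pics/c1.png",cv2.resize(c,None,fx=4,fy=4,interpolation=cv2.INTER_CUBIC))
E
```

```text
(no output)
```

View pics/c1.png

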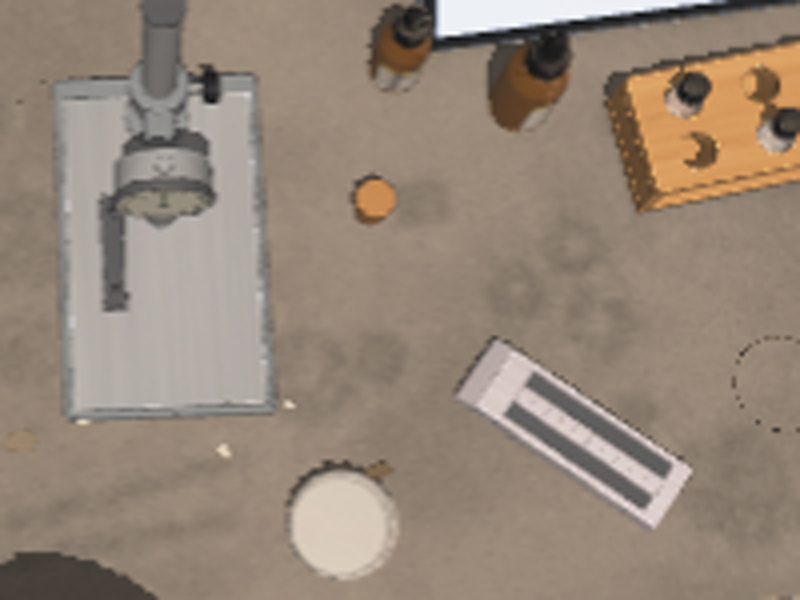

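The crop shows the block's bevel pointing up-left: nose edge (495,338)-(457,396), tail (692,469)-(655,528). The table's outer corners are (55,85), (255,75), (273,408) and (68,415), and the fence face ends at about (130,305).

Run:
```python
from h import *
from scipy.optimize import least_squares
p=viewer.camera_params("top")
f=lambda q:(np.array(q,float)+.5)/4-.5+[250,120]
def fit(uv,loc,x0):
    uv=f(uv);loc=np.array(loc)
    def W(v):
        c,s=np.cos(v[2]),np.sin(v[2]); return np.c_[v[0]+c*loc[:,0]-s*loc[:,1],v[1]+s*loc[:,0]+c*loc[:,1],loc[:,2]]
    r=least_squares(lambda v:(proj(p,W(v))-uv).ravel(),x0)
    print(r.x[:2],np.degrees(r.x[2]),np.round(r.fun,1)); return r.x
b0=ray2plane(p,[[393,228]],.016)[0]
s0=ray2plane(p,[[291,182]],.022)[0]
b=fit([(692,469),(655,528),(495,338),(457,396)],[(-.07,-.022,.016),(-.07,.022,.016),(.07,-.022,.009),(.07,.022,.009)],[b0[0],b0[1],.9])
s=fit([(55,85),(255,75),(273,408),(68,415)],[(.104,.059,.022),(.104,-.059,.022),(-.096,-.059,.022),(-.096,.059,.022)],[s0[0],s0[1],0])
# fence end check
print(ray2plane(p,f([(130,305),(104,308)]),.034)[:,:2], "exp face end local (-35,24)")
c,S=np.cos(s[2]),np.sin(s[2]);R=np.array([[c,-S],[S,c]])
print((ray2plane(p,f([(130,305),(104,308)]),.034)[:,:2]-s[:2])@R)
for q,r in (((375,200),.025),((345,525),.017)): print(ray2plane(p,f(q),r))
```

```text
[ 0.43563706 -0.23915348] 46.39741656224623 [ 0.4 -0.  -0.1  0.   0.   0.1 -0.3 -0.2]
[ 0.58065382 -0.00765629] -5.433696348591671 [ 1.7  2.3 -1.6  2.9 -1.4 -2.5  1.2 -2.3]
[[0.54540474 0.01779931]
 [0.54567954 0.0336581 ]] exp face end local (-35,24)
[[-0.03750118  0.02200333]
 [-0.03872934  0.03781689]]
[[ 0.59338266 -0.14206521  0.025     ]]
[[ 0.39790989 -0.09183518  0.017     ]]
```

send_rows --motion "1 -0.84 -0.52 0 0;1 -0.84 -0.52 0 0;1 -0.84 -0.52 0 0;1 -0.84 -0.52 0 0;1 -0.84 -0.52 0 0;1 -0.84 -0.52 0 0;1 -0.84 -0.52 0 0;1 -0.84 -0.52 0 0;1 -0.84 -0.52 0 0;1 -0.84 -0.52 0 0;1 -0.84 -0.52 0 0;1 -0.84 -0.52 0 0"

```text
time_s: 1.3
tcp_pos: [0.4011, 0.249, 0.2027]
tcp_rot: [[-0.95, 0.312, -0.0], [0.312, 0.95, -0.0], [0.0, -0.0, -1.0]]
contact_force: [0.4, 0.1, 0.2]
finger_gap: 0.0856
finger_force: 0.0
```

send_rows --motion "1 -0.29 -0.88 0 0;1 -0.29 -0.88 0 0;1 -0.29 -0.88 0 0;1 -0.29 -0.88 0 0;1 -0.29 -0.88 0 0;1 -0.29 -0.88 0 0;1 -0.29 -0.88 0 0;1 -0.29 -0.88 0 0;1 -0.29 -0.88 0 0;1 -0.29 -0.88 0 0;1 -0.29 -0.88 0 0;1 -0.29 -0.88 0 0"

```text
time_s: 2.5
tcp_pos: [0.4005, -0.0845, 0.2027]
tcp_rot: [[-0.95, 0.313, -0.0], [0.313, 0.95, 0.0], [0.0, 0.0, -1.0]]
contact_force: [1.6, 0.9, -0.1]
finger_gap: 0.0855
finger_force: 0.0
```

send_rows --motion "1 0 0 0 -0.14;1 0 0 0 -0.14;1 0 0 0 -0.14;1 0 0 0 -0.14;1 0 0 0 -0.14;1 0 0 0 -0.14;1 0 0 0 -0.14;1 0 0 0 -0.14;1 0 0 0 0;1 0 0 0 0"

```text
time_s: 3.5
tcp_pos: [0.4007, -0.0834, 0.2028]
tcp_rot: [[-0.698, -0.716, -0.0], [-0.716, 0.698, 0.0], [0.0, 0.0, -1.0]]
contact_force: [-0.1, -0.9, 0.9]
finger_gap: 0.0851
finger_force: 0.0
```

```bash
cat >> h.py <<'E'
def rel(x,y,z,yaw_y):
    "remaining move: tool-axis units and turn to reach world pose (yaw_y = direction of tool y, deg)"
    s=ctrl.sense(); R=np.array(s['tcp_rot']); d=np.array([x,y,z])-s['tcp_pos']
    now=np.degrees(np.arctan2(R[1,1],R[0,1])); t=-np.radians((yaw_y-now+180)%360-180)
    print('tcp',np.round(s['tcp_pos'],4),'yaw',round(now,2),'units',np.round(R.T@d/.03,3),'turn',round(t,4),'gap',round(s['finger_gap'],4),'F',np.round(s['contact_force'],2),'T',np.round(s['time_s'],2))
    return R.T@d/.03,t
E
python3 - <<'E'
from h import *
rel(.408,-.2681,.15,136.4)
cv2.imwrite("pics/w1.png",viewer.grab_frame("wrist")[:,:,::-1])
print(viewer.camera_params("wrist"))
E
```

```text
tcp [ 0.4007 -0.0834  0.2028] yaw 135.73 units [ 4.238 -4.473  1.758] turn -0.0117 gap 0.0851 F [-0.07 -0.94  0.93] T 3.5
{'mtx': array([[357.70338837,   0.        , 276.51414092],
       [  0.        , 357.70338837, 208.70864985],
       [  0.        ,   0.        ,   1.        ]]), 'k1': -0.021109584133127225, 'R': array([[-7.16244067e-01,  6.97849642e-01,  5.60235423e-04],
       [ 6.68186695e-01,  6.85567229e-01,  2.89005387e-01],
       [ 2.01298227e-01,  2.07372736e-01, -9.57327307e-01]]), 't': array([ 0.34575064, -0.24825521,  0.31506696])}
```

View pics/w1.png

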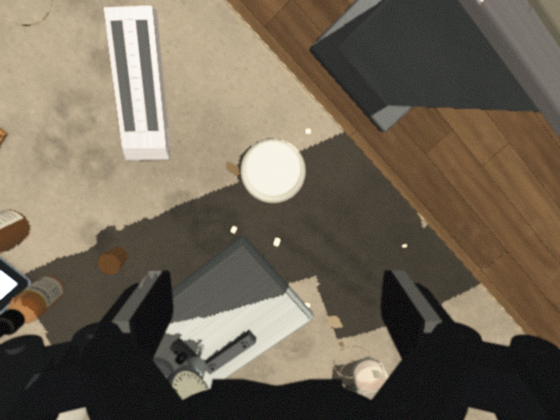

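The wrist view shows the block upright at tail (106,8)-(153,7) and nose (124,159)-(168,158), and the stand front corner at (241,238). It will be used to cross-check the block pose.

Run:
```python
from h import *
p=viewer.camera_params("wrist")
a=ray2plane(p,[(106,8),(153,7)],.016);b=ray2plane(p,[(124,158),(168,157)],.009)
ta,no=a.mean(0),b.mean(0); d=no-ta; print(a,b,(ta+no)/2, np.hypot(*d[:2]),np.degrees(np.arctan2(d[1],d[0])))
rel(.408,-.2681,.06,136.4)
```

```text
[[ 0.40340731 -0.30151646  0.016     ]
 [ 0.37257299 -0.27207527  0.016     ]] [[ 0.50065092 -0.2053627   0.009     ]
 [ 0.4675397  -0.17438591  0.009     ]] [ 0.43604273 -0.23833508  0.0125    ] 0.1364917287784246 45.2423285630441
tcp [ 0.4007 -0.0834  0.2028] yaw 135.74 units [ 4.24  -4.472  4.758] turn -0.0115 gap 0.0852 F [ 0.47 -0.    0.06] T 3.55
```

send_rows --motion "1 0.848 -0.894 0 0;1 0.848 -0.894 0 0;1 0.848 -0.894 0 0;1 0.848 -0.894 0 0;1 0.848 -0.894 0 0;1 0 0 0.95 0;1 0 0 0.95 0;1 0 0 0.95 0;1 0 0 0.95 0;1 0 0 0.95 0;1 0 0 0 0;1 0 0 0 0"

```text
time_s: 4.75
tcp_pos: [0.4088, -0.2681, 0.0608]
tcp_rot: [[-0.696, -0.718, -0.001], [-0.718, 0.696, 0.001], [0.0, 0.001, -1.0]]
contact_force: [0.8, 0.1, 0.2]
finger_gap: 0.0856
finger_force: 0.0
```

Run:
```python
from h import *
rel(.408,-.2681,.0,136)
cv2.imwrite("pics/w2.png",viewer.grab_frame("wrist")[:,:,::-1])
```

```text
tcp [ 0.4088 -0.2681  0.0608] yaw 135.87 units [0.018 0.016 2.026] turn -0.0022 gap 0.0856 F [0.81 0.08 0.18] T 4.75
```

View pics/w2.png

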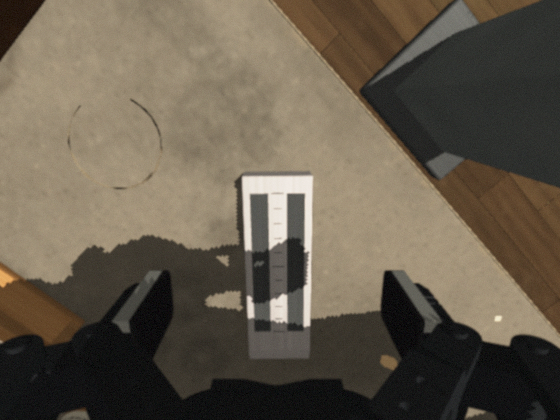

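The block is centred (edges 242 to 313) between the fingers (172 and 385) and parallel to them. Next I descend and grip.

send_rows --motion "1 0 0 0.7 0;1 0 0 0.7 0;1 0 0 0.55 0;1 0 0 0 0;0.3 0 0 0 0;0.3 0 0 0 0;0 0 0 0 0;0 0 0 0 0;0 0 0 0 0;0 0 0 0 0;0 0 0 0 0;0 0 0 0 0"

```text
time_s: 6.0
tcp_pos: [0.4088, -0.2681, 0.0018]
tcp_rot: [[-0.695, -0.719, -0.0], [-0.719, 0.695, 0.0], [0.0, 0.0, -1.0]]
contact_force: [0.4, -0.7, 0.4]
finger_gap: -0.0001
finger_force: 0.0
```

send_rows --motion "0 0 0 -0.3 0;0 0 0 -0.7 0;0 0 0 -0.9 0;0 0 0 -0.9 0;0 0 0 -0.9 0;0 0 0 0 0;0 0 0 0 0"

```text
time_s: 6.7
tcp_pos: [0.409, -0.2682, 0.1136]
tcp_rot: [[-0.695, -0.719, 0.001], [-0.719, 0.695, -0.001], [0.0, -0.001, -1.0]]
contact_force: [0.5, -0.7, 0.5]
finger_gap: 0.0001
finger_force: 0.0
```

Run:
```python
from h import *
cv2.imwrite("pics/w3.png",viewer.grab_frame("wrist")[:,:,::-1])
p=viewer.camera_params("wrist"); s=ctrl.sense()
R=np.array(s['tcp_rot']); print(proj(p,[s['tcp_pos'], s['tcp_pos']+R[:,1]*.02]))
```

```text
[[277.75359895 249.35871719]
 [316.54624    249.34485505]]
```

View pics/w3.png

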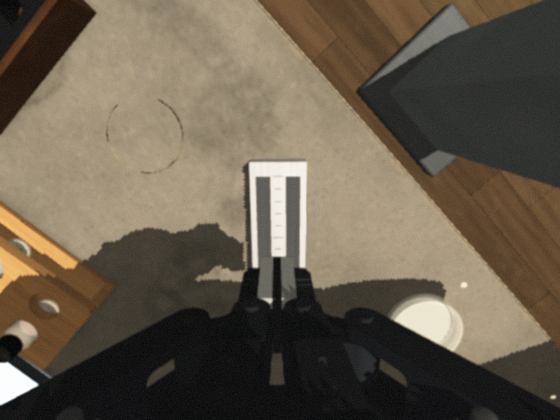

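Run:
```python
from h import *
p=viewer.camera_params("wrist"); s=ctrl.sense(); R=np.array(s['tcp_rot']);t=s['tcp_pos']
L=[(0,.0425,-.013),(.011,.0425,-.013),(.011,.0425,-.03),(0,.0425,-.03),(.011,0,0),(.011,0,-.02),(.011,0,-.04),(-.011,0,-.02)]
for l,q in zip(L,proj(p,[t+R@np.array(l) for l in L])): print(l,np.round(q))
im=cv2.imread("pics/w3.png")
cv2.imwrite("pics/w3c.png",cv2.resize(im[220:400,180:380],None,fx=3,fy=3,interpolation=cv2.INTER_CUBIC))
```

```text
(0, 0.0425, -0.013) [366. 260.]
(0.011, 0.0425, -0.013) [368. 239.]
(0.011, 0.0425, -0.03) [378. 253.]
(0, 0.0425, -0.03) [375. 277.]
(0.011, 0, 0) [278. 229.]
(0.011, 0, -0.02) [278. 244.]
(0.011, 0, -0.04) [278. 264.]
(-0.011, 0, -0.02) [278. 288.]
```

View pics/w3c.png

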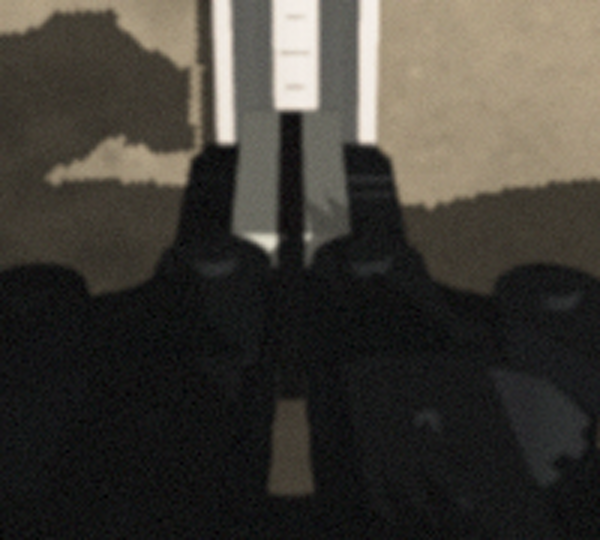

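Run:
```python
from h import *
p=viewer.camera_params("wrist")
c,s=np.cos(np.radians(46)),np.sin(np.radians(46))
for l in [(-.07,.022,.016),(-.07,-.022,.016)]: print(proj(p,[.4358+c*l[0]-s*l[1],-.2387+s*l[0]+c*l[1],l[2]]))
```

```text
[[307.59461212 160.90704664]]
[[248.9588174  160.94385942]]
```

send_rows --motion "0 0 0 0.9 0;0 0 0 0.9 0;0 0 0 0.9 0;0 0 0 0.85 0;0 0 0 0.1 0;0 0 0 0 0;0 0 0 0 0"

```text
time_s: 7.45
tcp_pos: [0.4091, -0.2684, 0.0041]
tcp_rot: [[-0.695, -0.719, 0.001], [-0.719, 0.695, -0.001], [0.0, -0.001, -1.0]]
contact_force: [0.6, -0.6, 0.2]
finger_gap: -0.0
finger_force: 0.0
```

send_rows --motion "0 0 0 0.1 0;0 0 0 0.05 0;0 0 0 0 0"

```text
time_s: 7.75
tcp_pos: [0.4089, -0.2682, -0.0008]
tcp_rot: [[-0.695, -0.719, 0.0], [-0.719, 0.695, -0.0], [0.0, -0.001, -1.0]]
contact_force: [0.5, 0.4, 0.4]
finger_gap: 0.0003
finger_force: 0.0
```

send_rows --motion "0 0 0 0.05 0;0 0 0 0.05 0;0 0 0 0 0"

```text
time_s: 8.05
tcp_pos: [0.4087, -0.268, -0.0043]
tcp_rot: [[-0.695, -0.719, -0.0], [-0.719, 0.695, 0.0], [-0.0, 0.0, -1.0]]
contact_force: [-0.5, 0.7, -0.4]
finger_gap: -0.0002
finger_force: 0.0
```

send_rows --motion "0 0 0 0.1 0;0 0 0 0.1 0;0 0 0 0 0"

```text
time_s: 8.35
tcp_pos: [0.4085, -0.2679, -0.0106]
tcp_rot: [[-0.695, -0.719, -0.001], [-0.719, 0.695, 0.001], [0.0, 0.001, -1.0]]
contact_force: [0.1, 0.5, -0.8]
finger_gap: 0.0002
finger_force: 0.0
```

send_rows --motion "0 0 0 0.05 0;0 0 0 0 0;0 0 0 0 0"

```text
time_s: 8.65
tcp_pos: [0.4088, -0.2681, -0.0116]
tcp_rot: [[-0.695, -0.719, -0.0], [-0.719, 0.695, 0.0], [0.0, 0.0, -1.0]]
contact_force: [0.5, 0.0, -0.2]
finger_gap: -0.0
finger_force: 0.0
```

send_rows --motion "0 0 0 0.05 0;0 0 0 0 0;0 0 0 0 0"

```text
time_s: 8.95
tcp_pos: [0.409, -0.2683, -0.0124]
tcp_rot: [[-0.695, -0.719, 0.001], [-0.719, 0.695, -0.001], [0.0, -0.001, -1.0]]
contact_force: [-3.0, 1.8, 10.8]
finger_gap: 0.0002
finger_force: 5.1
```

Contact on the block top (z=16 mm) came at a TCP reading of -12.4 mm. The real shut tips are therefore about 28 mm behind the reported TCP. I'll regrasp with that correction.

send_rows --motion "0 0 0 -0.75 0;1 0 0 -0.75 0;1 0 0 0 0;1 0 0 0 0;1 0 0 0 0;1 0 0 0 0;1 0 0 0 0;1 0 0 0 0;1 0 0 0 0;1 0 0 0 0;1 0 0 0 0;1 0 0 0 0"

```text
time_s: 10.15
tcp_pos: [0.4088, -0.2681, 0.0319]
tcp_rot: [[-0.695, -0.719, 0.0], [-0.719, 0.695, -0.0], [-0.0, -0.0, -1.0]]
contact_force: [0.0, -0.3, 0.3]
finger_gap: 0.0851
finger_force: 0.0
```

send_rows --motion "1 0 0 0.7 0;1 0 0 0.7 0;1 0 0 0.35 0;1 0 0 0.1 0;1 0 0 0 0;1 0 0 0 0"

```text
time_s: 10.75
tcp_pos: [0.4092, -0.2684, -0.023]
tcp_rot: [[-0.695, -0.719, 0.001], [-0.719, 0.695, -0.001], [-0.0, -0.001, -1.0]]
contact_force: [0.6, -0.6, 0.2]
finger_gap: 0.0857
finger_force: 0.0
```

send_rows --motion "1 0 0 0.1 0;1 0 0 0 0;1 0 0 0 0;0 0 0 0 0;0 0 0 0 0;0 0 0 0 0;0 0 0 0 0;0 0 0 0 0;0 0 0 0 0;0 0 0 0 0;0 0 0 0 0;0 0 0 0 0"

```text
time_s: 11.95
tcp_pos: [0.4089, -0.2682, -0.0262]
tcp_rot: [[-0.695, -0.719, 0.0], [-0.719, 0.695, -0.0], [0.0, -0.0, -1.0]]
contact_force: [-1.0, 1.5, 5.3]
finger_gap: 0.0425
finger_force: 61.3
```

send_rows --motion "0.7 0 0 0 0;0.7 0 0 0 0;0.7 0 0 0 0;0.7 0 0 -0.1 0;0.7 0 0 0 0;0 0 0 0 0;0 0 0 0 0;0 0 0 0 0;0 0 0 0 0;0 0 0 0 0;0 0 0 0 0;0 0 0 0 0"

```text
time_s: 13.15
tcp_pos: [0.4088, -0.2681, -0.0232]
tcp_rot: [[-0.695, -0.719, 0.0], [-0.719, 0.695, -0.0], [0.0, -0.0, -1.0]]
contact_force: [-2.0, 1.6, 7.7]
finger_gap: 0.0423
finger_force: 60.8
```

send_rows --motion "0 0 0 -0.3 0;0 0 0 -0.7 0;0 0 0 -0.9 0;0 0 0 -0.9 0;0 0 0 -0.9 0;0 0 0 0 0;0 0 0 0 0;0 0 0 0 0"

```text
time_s: 13.95
tcp_pos: [0.4082, -0.2675, 0.0864]
tcp_rot: [[-0.695, -0.719, -0.001], [-0.719, 0.695, 0.001], [0.0, 0.002, -1.0]]
contact_force: [-0.3, 0.7, -2.6]
finger_gap: 0.0417
finger_force: 61.5
```

```bash
python3 - <<'E'
from h import *
rel(.48,0.005,.085,84.6)
cv2.imwrite("pics/w4.png",viewer.grab_frame("wrist")[:,:,::-1])
im=viewer.grab_frame("top")[:,:,::-1]
cv2.imwrite("pics/t4.png",im)
a=cv2.imread("pics/w4.png"); b=cv2.resize(im[110:280,240:440],(480,408),interpolation=cv2.INTER_CUBIC)
cv2.imwrite("pics/m4.png",np.hstack([cv2.resize(a[120:420,130:430],(408,408)),b])[:, :])
E
python3 -c "
import cv2;a=cv2.imread('pics/m4.png');cv2.imwrite('pics/m4.png',cv2.resize(a,(800,int(a.shape[0]*800/a.shape[1]))))"
```

```text
tcp [ 0.4082 -0.2675  0.0864] yaw 135.96 units [-8.195  4.594  0.054] turn 0.8964 gap 0.0417 F [-0.29  0.71 -2.65] T 13.95
```

View pics/m4.png

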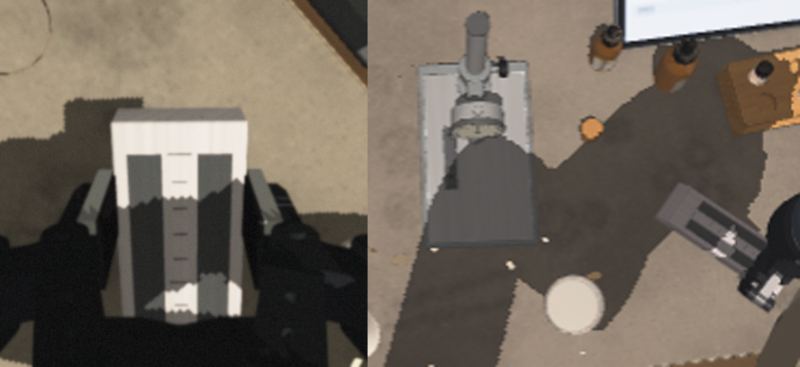

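The right panel (top view) shows the block held by its rear half, nose free. The wrist panel shows the tail straight between the pads. Next I carry it to the front of the stand.

send_rows --motion "0 0 0 0 0.1;0 0 0 0 0.13;0 0 0 0 0.14;0 0 0 0 0.14;0 0 0 0 0.14;0 0 0 0 0.14;0 0 0 0 0.1;0 0 0 0 0;0 0 0 0 0"

```text
time_s: 14.95
tcp_pos: [0.4085, -0.2678, 0.0868]
tcp_rot: [[-0.996, 0.085, -0.001], [0.085, 0.996, 0.001], [0.001, 0.001, -1.0]]
contact_force: [0.1, -0.6, -2.6]
finger_gap: 0.0421
finger_force: 61.5
```

send_rows --motion "0 -0.02 0.6 0 0;0 -0.02 0.85 0 0;0 -0.02 0.95 0 0;0 -0.03 0.95 0 0;0 -0.03 0.95 0 0;0 -0.03 0.95 0 0;0 -0.03 0.95 0 0;0 -0.02 0.95 0 0;0 -0.02 0.85 0 0;0 -0.02 0.6 0 0;0 0 0.24 0 0;0 0 0 0 0"

```text
time_s: 16.15
tcp_pos: [0.4391, -0.0039, 0.0872]
tcp_rot: [[-0.996, 0.085, -0.0], [0.085, 0.996, 0.0], [0.0, 0.0, -1.0]]
contact_force: [-0.4, 0.1, -2.7]
finger_gap: 0.042
finger_force: 61.7
```

Run:
```python
from h import *
rel(.4605,-.0043,.004,84.6)
im=viewer.grab_frame("side")[:,:,::-1]; cv2.imwrite("pics/s5.png",im)
im2=viewer.grab_frame("top")[:,:,::-1]; cv2.imwrite("pics/t5.png",im2)
f=lambda a:cv2.resize(a,(400,400),interpolation=cv2.INTER_CUBIC)
cv2.imwrite("pics/m5.png",np.hstack([f(im[140:290,210:360]),f(im2[115:265,220:370])]))
```

```text
tcp [ 0.4391 -0.0039  0.0872] yaw 85.15 units [-0.712  0.048  2.775] turn 0.0096 gap 0.042 F [-0.44  0.05 -2.69] T 16.15
```

View pics/m5.png

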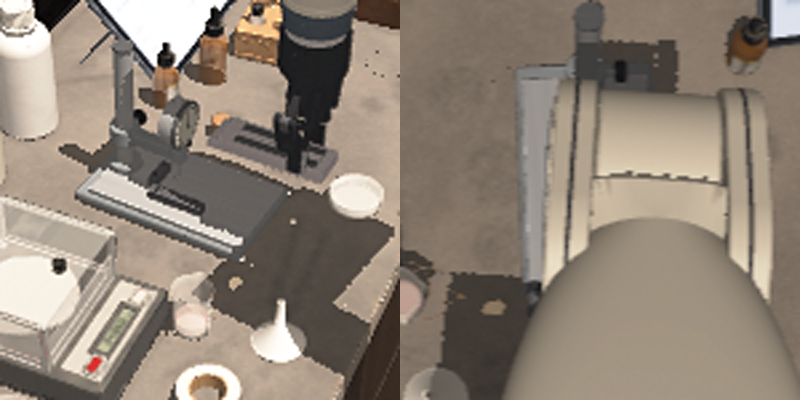

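The left panel shows the block carried nose-forward to the right of the stand, fence near (180,200). The top view is hidden by the arm. Next I lower it in front of the gauge.

send_rows --motion "0 -0.3 0.05 0 0.01;0 -0.42 0 0 0;0 0 0 0.5 0;0 0 0 0.7 0;0 0 0 0.7 0;0 0 0 0.5 0;0 0 0 0.3 0;0 0 0 0 0;0 0 0 0 0"

```text
time_s: 17.15
tcp_pos: [0.4615, -0.0054, 0.0067]
tcp_rot: [[-0.995, 0.098, 0.0], [0.098, 0.995, -0.0], [-0.0, -0.0, -1.0]]
contact_force: [-0.3, 0.4, -1.6]
finger_gap: 0.042
finger_force: 61.6
```

send_rows --motion "0 0 0 0.05 0;0 0 0 0 0;0 0 0 0 0"

```text
time_s: 17.45
tcp_pos: [0.4611, -0.0051, 0.0053]
tcp_rot: [[-0.995, 0.098, 0.001], [0.098, 0.995, -0.0], [-0.001, -0.0, -1.0]]
contact_force: [-0.7, -0.7, -2.7]
finger_gap: 0.0418
finger_force: 61.6
```

send_rows --motion "0 0 0 0.04 0;0 0 0 0 0;0 0 0 0 0"

```text
time_s: 17.75
tcp_pos: [0.4608, -0.005, 0.0037]
tcp_rot: [[-0.995, 0.098, 0.0], [0.098, 0.995, -0.0], [-0.0, -0.0, -1.0]]
contact_force: [0.2, -0.1, -3.6]
finger_gap: 0.0421
finger_force: 61.6
```

send_rows --motion "0 0 0 0.04 0;0 0 0 0 0;0 0 0 0 0"

```text
time_s: 18.05
tcp_pos: [0.4608, -0.005, 0.0024]
tcp_rot: [[-0.995, 0.098, -0.0], [0.098, 0.995, 0.0], [0.0, 0.0, -1.0]]
contact_force: [-0.3, 0.4, -2.8]
finger_gap: 0.0421
finger_force: 61.6
```

send_rows --motion "0 0 0 0.04 0;0 0 0 0 0;0 0 0 0 0"

```text
time_s: 18.35
tcp_pos: [0.4608, -0.0051, 0.0012]
tcp_rot: [[-0.995, 0.098, -0.0], [0.098, 0.995, 0.0], [0.0, 0.0, -1.0]]
contact_force: [-0.9, -1.1, -2.5]
finger_gap: 0.0419
finger_force: 61.6
```

send_rows --motion "0 0 0 0.03 0;0 0 0 0 0;0 0 0 0 0"

```text
time_s: 18.65
tcp_pos: [0.4608, -0.005, 0.0004]
tcp_rot: [[-0.995, 0.098, -0.0], [0.098, 0.995, 0.0], [0.0, 0.0, -1.0]]
contact_force: [-0.1, -0.9, -3.3]
finger_gap: 0.042
finger_force: 61.6
```

send_rows --motion "0 0 0 0.03 0;0 0 0 0 0;0 0 0 0 0"

```text
time_s: 18.95
tcp_pos: [0.4609, -0.0051, -0.0005]
tcp_rot: [[-0.995, 0.098, 0.0], [0.098, 0.995, -0.0], [-0.0, -0.0, -1.0]]
contact_force: [0.0, 0.1, -2.1]
finger_gap: 0.0421
finger_force: 61.7
```

send_rows --motion "0 0 0 0.03 0;0 0 0 0 0;0 0 0 0 0"

```text
time_s: 19.25
tcp_pos: [0.4609, -0.0051, -0.0011]
tcp_rot: [[-0.995, 0.098, 0.0], [0.098, 0.995, -0.0], [-0.0, -0.0, -1.0]]
contact_force: [-1.3, -0.5, 3.0]
finger_gap: 0.042
finger_force: 62.3
```

send_rows --motion "0 0 0 0.02 0;0 0 0 0 0;0 0 0 0 0"

```text
time_s: 19.55
tcp_pos: [0.4609, -0.0051, -0.0015]
tcp_rot: [[-0.995, 0.098, 0.0], [0.098, 0.995, -0.0], [-0.0, -0.0, -1.0]]
contact_force: [-3.6, -0.1, 9.9]
finger_gap: 0.0421
finger_force: 63.1
```

The block is on the table. I'll ease off to a light touch, then slide forward in small steps.

send_rows --motion "0 0 0 -0.03 0;0 0 0 0 0;0 -0.1 0 0 0;0 -0.1 0 0 0;0 -0.1 0 0 0;0 -0.1 0 0 0;0 -0.1 0 0 0;0 0 0 0 0;0 0 0 0 0"

```text
time_s: 20.45
tcp_pos: [0.4766, -0.0066, -0.0011]
tcp_rot: [[-0.995, 0.098, 0.001], [0.098, 0.995, -0.0], [-0.001, -0.0, -1.0]]
contact_force: [0.6, -1.2, 0.2]
finger_gap: 0.0419
finger_force: 62.0
```

send_rows --motion "0 -0.1 0 0 0;0 -0.1 0 0 0;0 -0.1 0 0 0;0 -0.1 0 0 0;0 -0.1 0 0 0;0 0 0 0 0;0 0 0 0 0"

```text
time_s: 21.15
tcp_pos: [0.4901, -0.0079, -0.0011]
tcp_rot: [[-0.995, 0.098, -0.001], [0.098, 0.995, 0.0], [0.001, -0.0, -1.0]]
contact_force: [-5.8, -0.2, 6.8]
finger_gap: 0.0423
finger_force: 62.7
```

send_rows --motion "0 0 0 -0.015 0;0 0 0 0 0;0 0 0 0 0"

```text
time_s: 21.45
tcp_pos: [0.4905, -0.0079, -0.001]
tcp_rot: [[-0.995, 0.098, -0.001], [0.098, 0.995, 0.0], [0.001, 0.0, -1.0]]
contact_force: [-2.8, 0.5, -1.5]
finger_gap: 0.0422
finger_force: 61.8
```

Run:
```python
from h import *
s=ctrl.sense();print(np.round(s['contact_force'],1),np.round(s['wrist_torque'],2),np.round(s['tcp_pos'],4))
im=viewer.grab_frame("side")[:,:,::-1]; cv2.imwrite("pics/s6.png",im)
f=lambda a:cv2.resize(a,(720,560),interpolation=cv2.INTER_CUBIC)
cv2.imwrite("pics/m6.png",f(im[165:235,230:320]))
```

```text
[-2.8  0.5 -1.5] [ 0.07  0.48 -0.01] [ 0.4905 -0.0079 -0.001 ]
```

View pics/m6.png

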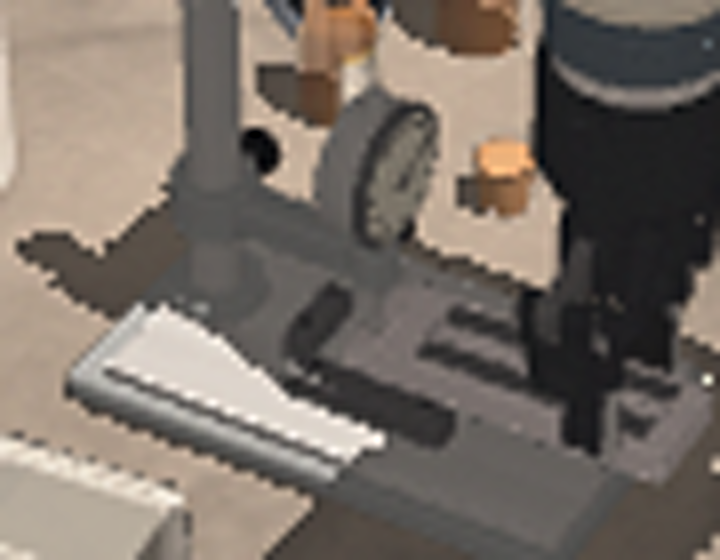

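The block is under the gauge, its nose just short of the end stop and a small gap to the fence. Now I step sideways to the fence (+y tool).

send_rows --motion "0 0 0.07 0 0;0 0 0.07 0 0;0 0 0 0 0;0 0 0 0 0"

```text
time_s: 21.9
tcp_pos: [0.4914, -0.0036, -0.0006]
tcp_rot: [[-0.995, 0.097, 0.001], [0.097, 0.995, 0.0], [-0.001, 0.0, -1.0]]
contact_force: [-0.1, 0.0, -3.0]
finger_gap: 0.0421
finger_force: 61.7
```

send_rows --motion "0 0 0.05 0 0;0 0 0 0 0;0 0 0 0 0"

```text
time_s: 22.2
tcp_pos: [0.4914, -0.0022, -0.0006]
tcp_rot: [[-0.995, 0.097, 0.0], [0.097, 0.995, 0.0], [-0.0, 0.0, -1.0]]
contact_force: [0.1, 0.7, -2.3]
finger_gap: 0.042
finger_force: 61.7
```

send_rows --motion "0 0 0.04 0 0;0 0 0 0 0;0 0 0 0 0"

```text
time_s: 22.5
tcp_pos: [0.4914, -0.0011, -0.0007]
tcp_rot: [[-0.995, 0.098, -0.0], [0.098, 0.995, 0.0], [0.0, 0.0, -1.0]]
contact_force: [-0.2, -0.4, -3.0]
finger_gap: 0.0421
finger_force: 61.7
```

send_rows --motion "0 0 0.04 0 0;0 0 0 0 0;0 0 0 0 0"

```text
time_s: 22.8
tcp_pos: [0.4915, 0.0002, -0.0007]
tcp_rot: [[-0.995, 0.098, -0.0], [0.098, 0.995, 0.0], [0.0, 0.0, -1.0]]
contact_force: [0.4, 0.7, -2.4]
finger_gap: 0.0422
finger_force: 61.7
```

send_rows --motion "0 0 0.03 0 0;0 0 0 0 0;0 0 0 0 0"

```text
time_s: 23.1
tcp_pos: [0.4915, 0.001, -0.0007]
tcp_rot: [[-0.995, 0.098, -0.0], [0.098, 0.995, 0.0], [0.0, 0.0, -1.0]]
contact_force: [-0.1, -0.1, -2.1]
finger_gap: 0.0422
finger_force: 61.7
```

send_rows --motion "0 0 0.03 0 0;0 0 0 0 0;0 0 0 0 0"

```text
time_s: 23.4
tcp_pos: [0.4917, 0.0019, -0.0007]
tcp_rot: [[-0.995, 0.098, -0.0], [0.098, 0.995, 0.0], [0.0, 0.0, -1.0]]
contact_force: [-0.3, -0.3, -1.9]
finger_gap: 0.0418
finger_force: 61.7
```

send_rows --motion "0 0 0.03 0 0;0 0 0 0 0;0 0 0 0 0"

```text
time_s: 23.7
tcp_pos: [0.4918, 0.0027, -0.0007]
tcp_rot: [[-0.995, 0.098, -0.0], [0.098, 0.995, -0.0], [0.0, -0.0, -1.0]]
contact_force: [-0.2, -1.1, -2.5]
finger_gap: 0.0417
finger_force: 61.7
```

send_rows --motion "0 0 0.03 0 0;0 0 0 0 0;0 0 0 0 0"

```text
time_s: 24.0
tcp_pos: [0.4917, 0.0031, -0.0007]
tcp_rot: [[-0.995, 0.099, -0.0], [0.099, 0.995, -0.001], [0.0, -0.001, -1.0]]
contact_force: [-1.7, -4.4, -2.1]
finger_gap: 0.0423
finger_force: 61.7
```

send_rows --motion "0 0 0.02 0 0;0 0 0 0 0;0 0 0 0 0"

```text
time_s: 24.3
tcp_pos: [0.4917, 0.0033, -0.0007]
tcp_rot: [[-0.995, 0.099, -0.001], [0.099, 0.995, -0.002], [0.0, -0.002, -1.0]]
contact_force: [-2.6, -7.5, -1.7]
finger_gap: 0.0421
finger_force: 61.7
```

Run:
```python
from h import *
s=ctrl.sense();print(np.round(s['contact_force'],2),np.round(s['wrist_torque'],3),np.round(s['tcp_rot'],4).tolist())
```

```text
[-2.59 -7.45 -1.66] [-1.382  0.481 -0.649] [[-0.9951, 0.0991, -0.0006], [0.0991, 0.9951, -0.0019], [0.0004, -0.002, -1.0]]
```

send_rows --motion "0 -0.04 -0.01 0 0;0 0 0 0 0;0 0 0 0 0"

```text
time_s: 24.6
tcp_pos: [0.4921, 0.0031, -0.0009]
tcp_rot: [[-0.995, 0.099, -0.002], [0.099, 0.995, -0.001], [0.002, -0.002, -1.0]]
contact_force: [-5.3, -5.9, -0.8]
finger_gap: 0.042
finger_force: 61.8
```

Run:
```python
from h import *
s=ctrl.sense();print(np.round(s['contact_force'],2),np.round(s['wrist_torque'],3))
```

```text
[-5.26 -5.94 -0.84] [-1.182  0.87  -0.57 ]
```

send_rows --motion "0 0 -0.06 0 0;0 0 0 0 0;0 0 0 0 0"

```text
time_s: 24.9
tcp_pos: [0.4927, 0.0022, -0.0007]
tcp_rot: [[-0.995, 0.098, -0.0], [0.098, 0.995, 0.0], [0.0, 0.0, -1.0]]
contact_force: [-2.8, -1.3, -2.1]
finger_gap: 0.0423
finger_force: 61.8
```

send_rows --motion "0 -0.06 0 0 0;0 0 0 0 0;0 0 0 0 0"

```text
time_s: 25.2
tcp_pos: [0.4951, 0.002, -0.0006]
tcp_rot: [[-0.995, 0.097, 0.001], [0.097, 0.995, 0.0], [-0.001, 0.0, -1.0]]
contact_force: [-1.0, -0.0, -1.5]
finger_gap: 0.0423
finger_force: 61.8
```

Run:
```python
from h import *
s=ctrl.sense();print(np.round(s['contact_force'],2),np.round(s['wrist_torque'],3))
```

```text
[-1.05 -0.02 -1.51] [0.076 0.312 0.018]
```

send_rows --motion "0 -0.06 0 0 0;0 -0.06 0 0 0;0 0 0 0 0;0 0 0 0 0"

```text
time_s: 25.6
tcp_pos: [0.499, 0.0014, -0.0005]
tcp_rot: [[-0.995, 0.098, 0.001], [0.098, 0.995, -0.0], [-0.001, 0.0, -1.0]]
contact_force: [1.4, 0.1, -3.2]
finger_gap: 0.042
finger_force: 61.7
```

send_rows --motion "0 -0.06 0 0 0;0 0 0 0 0;0 0 0 0 0"

```text
time_s: 25.9
tcp_pos: [0.5003, 0.0013, -0.0006]
tcp_rot: [[-0.995, 0.098, 0.0], [0.098, 0.995, -0.0], [-0.0, -0.0, -1.0]]
contact_force: [0.3, -0.0, -2.8]
finger_gap: 0.0422
finger_force: 61.8
```

send_rows --motion "0 -0.04 0 0 0;0 0 0 0 0;0 0 0 0 0"

```text
time_s: 26.2
tcp_pos: [0.5013, 0.0012, -0.0007]
tcp_rot: [[-0.995, 0.098, 0.0], [0.098, 0.995, 0.0], [-0.0, 0.0, -1.0]]
contact_force: [-1.1, -0.4, -2.3]
finger_gap: 0.042
finger_force: 61.8
```

send_rows --motion "0 -0.04 0 0 0;0 0 0 0 0;0 0 0 0 0"

```text
time_s: 26.5
tcp_pos: [0.5026, 0.0011, -0.0007]
tcp_rot: [[-0.995, 0.098, 0.0], [0.098, 0.995, -0.0], [-0.0, -0.0, -1.0]]
contact_force: [-0.2, 0.0, -2.2]
finger_gap: 0.0417
finger_force: 61.8
```

send_rows --motion "0 -0.03 0 0 0;0 0 0 0 0;0 0 0 0 0"

```text
time_s: 26.8
tcp_pos: [0.5035, 0.001, -0.0007]
tcp_rot: [[-0.995, 0.098, 0.0], [0.098, 0.995, 0.0], [-0.0, 0.0, -1.0]]
contact_force: [0.3, -0.2, -1.8]
finger_gap: 0.0426
finger_force: 61.8
```

send_rows --motion "0 -0.03 0 0 0;0 0 0 0 0;0 0 0 0 0"

```text
time_s: 27.1
tcp_pos: [0.5037, 0.001, -0.0008]
tcp_rot: [[-0.995, 0.098, -0.001], [0.098, 0.995, 0.0], [0.001, 0.0, -1.0]]
contact_force: [-3.1, 0.2, -1.9]
finger_gap: 0.0422
finger_force: 61.8
```

send_rows --motion "0 -0.03 0 0 0;0 0 0 0 0;0 0 0 0 0"

```text
time_s: 27.4
tcp_pos: [0.5037, 0.0011, -0.0011]
tcp_rot: [[-0.995, 0.098, -0.003], [0.098, 0.995, 0.0], [0.003, 0.0, -1.0]]
contact_force: [-6.5, 0.8, -0.5]
finger_gap: 0.0421
finger_force: 61.9
```

End stop contact (-6.5 N in x, motion stopped). Now the fence.

send_rows --motion "0 0 0.03 0 0;0 0 0 0 0;0 0 0 0 0"

```text
time_s: 27.7
tcp_pos: [0.5038, 0.0015, -0.001]
tcp_rot: [[-0.995, 0.098, -0.003], [0.098, 0.995, -0.001], [0.003, -0.001, -1.0]]
contact_force: [-6.7, -1.6, -1.5]
finger_gap: 0.0424
finger_force: 61.8
```

send_rows --motion "0 0 0.03 0 0;0 0 0 0 0;0 0 0 0 0"

```text
time_s: 28.0
tcp_pos: [0.5039, 0.002, -0.001]
tcp_rot: [[-0.995, 0.099, -0.003], [0.099, 0.995, -0.001], [0.003, -0.002, -1.0]]
contact_force: [-7.5, -3.3, -0.8]
finger_gap: 0.0421
finger_force: 61.8
```

Run:
```python
from h import *
s=ctrl.sense();print(np.round(s['contact_force'],2),np.round(s['wrist_torque'],3))
```

```text
[-7.48 -3.27 -0.81] [-0.687  1.443 -0.584]
```

send_rows --motion "0 0 0.03 0 0;0 0 0 0 0;0 0 0 0 0"

```text
time_s: 28.3
tcp_pos: [0.5039, 0.0021, -0.001]
tcp_rot: [[-0.995, 0.1, -0.003], [0.1, 0.995, -0.003], [0.003, -0.003, -1.0]]
contact_force: [-6.9, -7.6, -1.2]
finger_gap: 0.0422
finger_force: 61.8
```

send_rows --motion "0 0 0.02 0 0;0 0 0 0 0;0 0 0 0 0;0 0 0 0 0"

```text
time_s: 28.7
tcp_pos: [0.5039, 0.0022, -0.001]
tcp_rot: [[-0.995, 0.1, -0.003], [0.1, 0.995, -0.004], [0.003, -0.004, -1.0]]
contact_force: [-8.4, -10.1, -0.2]
finger_gap: 0.0423
finger_force: 61.9
```

Run:
```python
from h import *
s=ctrl.sense();print(np.round(s['contact_force'],2),np.round(s['wrist_torque'],3),np.round(s['tcp_rot'],4).tolist())
```

```text
[ -8.38 -10.05  -0.15] [-2.067  1.728 -0.608] [[-0.995, 0.1, -0.0031], [0.1, 0.995, -0.0039], [0.0027, -0.0042, -1.0]]
```

```bash
python3 -c "
from rig import ctrl
print(ctrl.finish_job())"
```

```text
the job is handed in; nothing more can be done
None
```

I handed the job in with the block still gripped and pressed into the corner: about 8 N on the end stop, 10 N on the side fence and light on the table. That is read from the wrist force and tool position, as I had no pictures left to check the final seating or the gauge reading, and the hand-in returned no verdict.

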